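# Pry open the tumbler chest and hang the tumblers to dry

### The job

Work the palette knife's blade into the slot under the lip of the chest's clear cover and lever the cover up with it (no fingers on it until the blade has raised the lip by 5 cm), then swing the cover open. Put every tumbler from the chest upside down over a peg of the drying rack, one to a peg, standing with its rim fully down on the rack. To finish, shut the empty chest's cover fully and have the palette knife lying on the wooden board; do not disturb the sauce bottle, jar and dish standing around.

Things in the scene. Friction and masses are not known exactly. Their poses are not given: they have to be found in the camera images.
- chest: white chest fixed to the counter, 350 (local x) x 190 mm, a tray on top under a clear hinged cover. Origin: centre of its underside; local y points from lip side to hinge side. Tray floor z = 45 mm, inside 338 x 178 mm, rim to z = 60 mm; ribs 7 mm high make three 70 mm wide lanes along y, 105 mm apart. Lip side: a ledge 180 mm long out to y = -127 mm, top at z = 60 mm.
- cover (a joint): angle of the clear cover, rad: 0 shut, grows as the cover swings up, 1.8 fully back. The hinge is stiff: the cover stays at whatever angle it is left (about 3 N at the lip moves it).
- cover_hinge (a point): midpoint of the hinge line of the cover, which runs along chest local x at local y = +90 mm, z = 60 mm (fixed).
- cover_lip (a point): middle of the outer lower edge of the cover's metal lip (moves with the cover): a 4 mm plate, 140 mm long, sticking out 28 mm from the cover's front skirt, edge 213 mm from the hinge line. Shut, its underside is 70 mm above the counter, 10 mm above the ledge: a slot for a blade, too thin for fingers. Shut, the cover's flat top is 106 mm above the counter.
- board: wooden board fixed on the counter, 270 (local x) x 130 (local y) x 15 mm. Origin: centre of its underside.
- knife: palette knife, 195 mm long, 0.12 kg: black handle 90 x 20 x 24 mm (x, y, z) and a flat steel blade 105 x 30 x 3 mm that continues the handle along local +x at half the handle's height. Origin: centre of the handle's underside; z up as it lies flat.
- knife_tip (a point): tip of the knife's blade: 150 mm along local x from the knife's origin, 12 mm above its underside.
- rack: drying rack fixed on the counter: wooden plate 340 (local x) x 100 x 12 mm with three upright steel pegs in a row along local x, 115 mm apart, 18 mm in diameter, with round tops 68 mm above the plate. Origin: centre of the plate's underside.
- peg0 (a point): foot of peg 0 of the rack, on the plate's top, at rack local x = -115 mm.
- peg1 (a point): foot of peg 1 of the rack, on the plate's top, at rack local x = 0 mm.
- peg2 (a point): foot of peg 2 of the rack, on the plate's top, at rack local x = 115 mm.
- tumbler0: one of two or three like white square tumblers (open at one end): 46 x 46 mm outside, 85 mm long, walls and bottom 4 mm, 0.12 kg. Origin: centre of the outside of its closed bottom; local z points along its axis to the open mouth. At the start it lies on its side on the tray floor under the cover, its mouth to the hinge side. None if absent.
- tumbler1: one of two or three like white square tumblers (open at one end): 46 x 46 mm outside, 85 mm long, walls and bottom 4 mm, 0.12 kg. Origin: centre of the outside of its closed bottom; local z points along its axis to the open mouth. At the start it lies on its side on the tray floor under the cover, its mouth to the hinge side. None if absent.
- tumbler2: one of two or three like white square tumblers (open at one end): 46 x 46 mm outside, 85 mm long, walls and bottom 4 mm, 0.12 kg. Origin: centre of the outside of its closed bottom; local z points along its axis to the open mouth. At the start it lies on its side on the tray floor under the cover, its mouth to the hinge side. None if absent.
- sauce: yellow sauce bottle, 56 mm across, 170 mm tall, standing on the counter; not part of the job. Origin: centre of its underside.
- spice: amber jar with a black cap, 60 mm across, 100 mm tall, standing on the counter; not part of the job. Origin: centre of its underside.
- dish: small white dish, 90 mm across, 30 mm high, standing on the counter; not part of the job. Origin: centre of its underside.
Mind the look-alikes: they are no part of the job. Several things have the shape of the knife; the one meant has the colours described above.

How it is judged:
On the way:
1. the knife's blade has levered the cover ajar (over 0.2 rad, blade in contact, fingers not) (value of joint cover above 0.2 rad and contact force between knife and cover above 0.2 N and contact force between the fingers and cover below 0.2 N), for 0.1 s.
At the end, for the whole second after the job is handed in: Cover shut (under 0.05 rad); each tumbler present at rest mouth down over a peg (axis within 22 mm of it and 8 degrees of upright, bottom 85 +- 10 mm above the rack plate); knife at rest flat on the board, handle middle over it, tip at most 15 mm past its edge (value of joint cover below 0.05 rad and angle between each of tumbler0, tumbler1, tumbler2's own z axis and vertical above 3 rad and linear speed of each of tumbler0, tumbler1, tumbler2, knife below 0.03 m/s and ((horizontal distance between tumbler0 and peg0 below 0.022 m and z of tumbler0 in the frame of peg0 between 0.075 and 0.095 m) or (horizontal distance between tumbler0 and peg1 below 0.022 m and z of tumbler0 in the frame of peg1 between 0.075 and 0.095 m) or (horizontal distance between tumbler0 and peg2 below 0.022 m and z of tumbler0 in the frame of peg2 between 0.075 and 0.095 m)) and ((horizontal distance between tumbler1 and peg0 below 0.022 m and z of tumbler1 in the frame of peg0 between 0.075 and 0.095 m) or (horizontal distance between tumbler1 and peg1 below 0.022 m and z of tumbler1 in the frame of peg1 between 0.075 and 0.095 m) or (horizontal distance between tumbler1 and peg2 below 0.022 m and z of tumbler1 in the frame of peg2 between 0.075 and 0.095 m)) and ((horizontal distance between tumbler2 and peg0 below 0.022 m and z of tumbler2 in the frame of peg0 between 0.075 and 0.095 m) or (horizontal distance between tumbler2 and peg1 below 0.022 m and z of tumbler2 in the frame of peg1 between 0.075 and 0.095 m) or (horizontal distance between tumbler2 and peg2 below 0.022 m and z of tumbler2 in the frame of peg2 between 0.075 and 0.095 m)) and x of knife in the frame of board between -0.12 and 0.12 m and y of knife in the frame of board between -0.06 and 0.06 m and x of knife_tip in the frame of board between -0.15 and 0.15 m and y of knife_tip in the frame of board between -0.085 and 0.085 m and z of knife in the frame of board below 0.032 m and z of knife_tip in the frame of board below 0.045 m); the robot touches nothing.
It fails at once if the fingers push the cover while it is still nearly shut (under 0.15 rad) and tumblers are inside (contact force between the fingers and cover above 1 N and value of joint cover below 0.15 rad and ((z of tumbler0 in the frame of chest below 0.11 m and y of tumbler0 in the frame of chest between -0.1 and 0.1 m and x of tumbler0 in the frame of chest between -0.18 and 0.18 m) or (z of tumbler1 in the frame of chest below 0.11 m and y of tumbler1 in the frame of chest between -0.1 and 0.1 m and x of tumbler1 in the frame of chest between -0.18 and 0.18 m) or (z of tumbler2 in the frame of chest below 0.11 m and y of tumbler2 in the frame of chest between -0.1 and 0.1 m and x of tumbler2 in the frame of chest between -0.18 and 0.18 m))).
It fails at once if a bystander is moved more than 40 mm or tipped over (distance of any of sauce, spice, dish from where it was at the start of the episode above 0.04 m or angle between any of sauce, spice, dish's own z axis and vertical above 0.5 rad).
Of tumbler0, tumbler1, tumbler2 only 2 to 3 are there at a start; the rules pass over those that are not, and their reading is None.
At some moment in a run one of knife, tumbler0, tumbler1, tumbler2 may be knocked a few centimetres aside while the robot is not near it.
It also fails if it takes over 192 s, if anything falls off the work surface, if the arm or the gripper's body presses on something with over 40 N, if the wrist force passes 120 N, or if a joint passes its speed limit or range.

### The arm

A 7-joint arm with a two-finger parallel gripper is mounted at the origin on the work surface. World frame = base frame: x ahead of the robot, y to its left, z up, the work surface at z = 0. Lengths are in m, angles in rad, forces in N, time in s.
With the tool pointing down it reaches from about 0.4 to 0.85 m from the base axis. Payload 10.4 kg.
Tool frame: the origin (TCP) lies midway between the tips of the shut fingers; the grasp point (between the pads) lies 19 mm behind it (env.grip_point_offset is the distance from the TCP to the grasp point, in m); z points along the fingers, y is the line along which they close (so a half turn about z gives the same grasp; the last joint's range is limited). The gripper opens to 87 mm and grips with 3 to 60 N. Pads are 19 mm wide; open, the fingers measure 117 mm over their backs; the gripper's body (75 mm by 190 mm) begins 51 mm behind the grasp point.
Start: joints at [-0.023, 0.332, -0.065, 1.46, 0.022, 1.35, -0.088], TCP at [0.625, 0, 0.223] pointing down, gripper open.
Joint ranges: [-2.6, 2.6], [-0.5, 2.12], [-1.47, 1.34], [0.16, 2.42], [-1.27, 4.41], [0.06, 2.06], [-2.6, 2.6]. Speed limits (rad/s): [2.22, 2.22, 2.79, 2.79, 3.14, 3.14, 3.14].

### API

Orientations are given as a unit quaternion [x, y, z, w].
In Python, from bench import env gives the robot as it stands. Calls block until the motion is done:
- env.movep(position, orientation): joint-space move of the TCP to a pose.
- env.servo_line(position, attitude=None, rate=0.15): straight line of the TCP; attitude=None keeps the orientation; rate is the mean speed in m/s.
- env.move_joints(angles): joint-space move.
- env.move_gripper(opening, f_grip=None): finger opening in m; f_grip is the grip in N (None keeps the last); returns when the fingers have stopped.
- env.pause(seconds).
- env.ik(position, orientation): joint angles nearest the present ones, or None.
- env.state(): the state.
- env.grab_frame(name): name is "scene" or "side" or "wrist"; returns the picture (384x512x3 uint8, blue, green, red); there is no depth.
- env.camera_params(name): a dict with "intrinsics" (3x3 intrinsics, pixels), "k1" (the pictures are not rectified: a ray, as slopes to the right and down, at radius r is drawn at 1 + k1 r^2 times it, then the intrinsics apply), "extrinsics" (4x4, takes a point from world to camera coordinates); the wrist camera has in their place "tool_from_camera" (4x4, takes a point from camera to tool coordinates, whose origin is the TCP and whose axes are the flange's). Camera axes: x right, y up, looking along -z (the intrinsics and any distortion apply to the point x, -y, -z); pixel columns grow to the right and rows downward; lengths in m; the calibration is good to about 2 mm. A picture is of the moment at which its call begins: read the wrist's pose just before it. camera_params takes no time and is no camera call.
A pose or a line that the arm cannot do raises env.MotionError and nothing moves.
- env.sign_off(): hands the job in; it is judged then, once.
The state is a dict: "time": time; "joint_positions": joint angles; "dq": joint speeds; "joint_torque": joint torques, N m; "position": TCP position; "ee_rot": TCP orientation; "ft_force": force on the tool from outside, world axes, zero at the start; "moment": the same for the moment, N m; "grip_width": finger opening in m; "grip_force": force on a finger pad.
Only numpy, scipy, OpenCV 4.12 (cv2) and the standard library are available. Lean on these libraries where they do the work, as an engineer would, in place of code of your own. Each camera call takes 0.05 s, during which the arm holds its last target. There are 200 camera calls.

## Working session

There is one attempt and no reset: what is moved stays moved. The work goes in short steps, each a Python script; the robot and the scene stay as the last script left them, time stands still between calls to the robot, and variables do not carry over. Pictures are saved under pics/ and viewed, at most 14 in all, crops included, and the job is handed in when it is done.

```bash
ls; mkdir -p pics
python3 - <<'E'
from bench import env
import cv2, numpy as np
for n in ("scene","side"):
    cv2.imwrite(f"pics/{n}0.png",cv2.resize(env.grab_frame(n),(800,600),interpolation=cv2.INTER_CUBIC))
    p=env.camera_params(n); print(n,p["intrinsics"],p["k1"],np.round(p["extrinsics"],3))
print(env.camera_params("wrist")); print(env.state(), env.grip_point_offset)
E
```

```text
pics
scene [[382.50377383   0.         253.07243981]
 [  0.         382.50377383 191.03268552]
 [  0.           0.           1.        ]] -0.049050093984370706 [[ 0.809  0.588  0.012 -0.491]
 [-0.407  0.545  0.733  0.197]
 [ 0.424 -0.598  0.68  -1.462]
 [ 0.     0.     0.     1.   ]]
side [[424.2755454    0.         269.4201196 ]
 [  0.         424.2755454  195.08743742]
 [  0.           0.           1.        ]] -0.03545529075504074 [[-0.978 -0.207 -0.023  0.597]
 [ 0.083 -0.49   0.868 -0.121]
 [-0.191  0.847  0.497 -1.045]
 [ 0.     0.     0.     1.   ]]
{'intrinsics': array([[330.48237502,   0.        , 253.96599042],
       [  0.        , 330.48237502, 186.54473531],
       [  0.        ,   0.        ,   1.        ]]), 'k1': -0.03970667924668264, 'tool_from_camera': array([[-1.02758189e-03,  9.63840021e-01,  2.66479563e-01,
         7.23040575e-02],
       [ 9.99998827e-01,  6.87735726e-04,  1.36863580e-03,
         2.24218489e-04],
       [ 1.13587845e-03,  2.66480657e-01, -9.63839597e-01,
        -1.60638778e-01],
       [ 0.00000000e+00,  0.00000000e+00,  0.00000000e+00,
         1.00000000e+00]])}
{'time': 0.1, 'joint_positions': array([-0.02260736,  0.33279969, -0.06471469,  1.46087565,  0.02154888,
        1.34990886, -0.088489  ]), 'dq': array([ 0.00146649, -0.00224393, -0.00056139, -0.00183223,  0.00091954,
       -0.00287358,  0.00133972]), 'joint_torque': array([ 3.16136166e-04, -6.24538064e+01,  2.38312193e-02, -3.90717781e+01,
       -6.15657773e-02,  3.65302863e-02,  4.60620026e-05]), 'position': array([6.24639345e-01, 2.64900461e-05, 2.21830390e-01]), 'ee_rot': array([ 7.07092273e-01,  7.07120991e-01, -4.61291180e-04, -4.57410434e-04]), 'ft_force': array([-0.00631375,  0.09768087,  0.92727112]), 'moment': array([0.02636203, 0.00492454, 0.01163363]), 'grip_force': 0.0, 'grip_width': 0.08725615671908661} 0.0187
```

View pics/scene0.png

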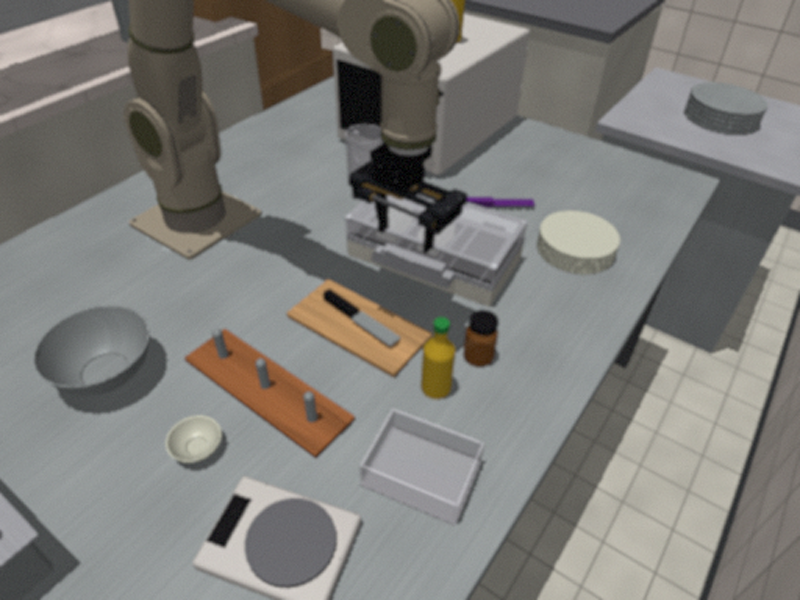

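View pics/side0.png

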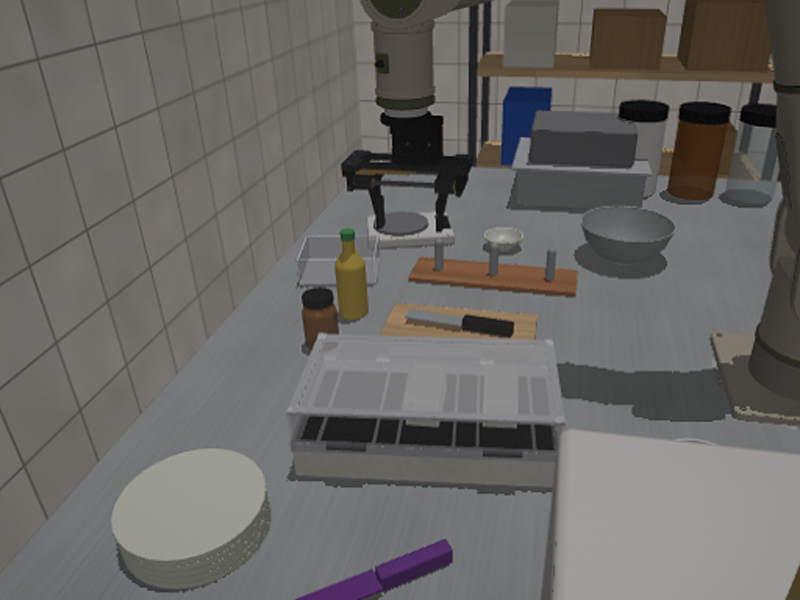

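Candidates for the knife: the black-handled one with a steel blade on the board (scene 362,315) and the purple one behind the chest (scene 500,203). The description fits the black and steel one. Two white tumblers show through the cover (side 425,385 and 500,385).

```bash
cat > h.py <<'E'
from bench import env
import cv2, numpy as np
from scipy.spatial.transform import Rotation as R
from scipy.optimize import least_squares
def cam(name, st=None):
    p=env.camera_params(name)
    if name=="wrist":
        st=st or env.state(); T=np.eye(4); T[:3,:3]=R.from_quat(st["ee_rot"]).as_matrix(); T[:3,3]=st["position"]
        E=np.linalg.inv(T@p["tool_from_camera"])
    else: E=p["extrinsics"]
    return p["intrinsics"],p["k1"],E
def proj(c,P):
    K,k,E=c; P=np.atleast_2d(P); q=P@E[:3,:3].T+E[:3,3]
    s=np.c_[q[:,0],-q[:,1]]/-q[:,2:3]; s=s*(1+k*(s**2).sum(1,keepdims=True))
    return s*[K[0,0],K[1,1]]+K[:2,2]
def ground(c,uv,z):
    K,k,E=c; d=(np.array(uv,float)-K[:2,2])/[K[0,0],K[1,1]]; s=d.copy()
    for _ in range(20): s=d/(1+k*(s@s))
    r=E[:3,:3].T@np.array([s[0],-s[1],-1]); o=-E[:3,:3].T@E[:3,3]
    return (o+r*(z-o[2])/r[2])
def world(pose,loc):
    loc=np.atleast_2d(loc); x,y,a=pose; c,s=np.cos(a),np.sin(a)
    return np.c_[x+c*loc[:,0]-s*loc[:,1],y+s*loc[:,0]+c*loc[:,1],loc[:,2]]
def fit(obs,x0):
    """obs: list of (cam, local point, uv)"""
    f=lambda p:np.concatenate([(proj(c,world(p,l))-uv)[0] for c,l,uv in obs])
    r=least_squares(f,x0,loss="soft_l1"); return r.x,r.fun.reshape(-1,2)
def snap(name,fn,crop=None,size=(800,600)):
    st=env.state(); im=env.grab_frame(name); np.savez(f"pics/{fn}.npz",im=im,p=st["position"],q=st["ee_rot"])
    if crop: im=im[crop[1]:crop[3],crop[0]:crop[2]]
    cv2.imwrite(f"pics/{fn}.png",cv2.resize(im,size,interpolation=cv2.INTER_CUBIC)); return im,cam(name,st)
E
python3 - <<'E'
from h import *
S=cam("scene");D=cam("side"); f=.64
g=lambda c,pts,z:[print(p,np.round(ground(c,np.array(p)*f,z),3)) for p in pts]
print("board z.015");g(S,[(330,281),(289,315),(396,372),(434,332)],.015)
g(D,[(393,307),(537,317)],.015)
print("rack .012");g(S,[(226,331),(187,357),(317,452),(352,416)],.012)
g(D,[(417,262),(577,272),(576,293),(410,280)],.012)
print("knife .027");g(S,[(325,295),(398,342),(345,311)],.03)
print("chest .06/.045");g(D,[(295,448),(556,458)],.06)
g(S,[(348,255),(490,300)],.05)
print("spice,sauce,dish");g(S,[(480,320)],.1);g(S,[(437,388)],0);g(S,[(194,440)],.02)
env.move_gripper(0.06)
env.movep([.50,-.10,.42],env.state()["ee_rot"])
print(env.state()["time"],env.state()["position"])
snap("wrist","w1")
E
```

```text
board z.015
(330, 281) [0.429 0.008 0.015]
(289, 315) [ 0.43  -0.12   0.015]
(396, 372) [ 0.69  -0.112  0.015]
(434, 332) [0.69  0.014 0.015]
(393, 307) [ 0.684 -0.095  0.015]
(537, 317) [ 0.416 -0.103  0.015]
rack .012
(226, 331) [ 0.36  -0.225  0.012]
(187, 357) [ 0.352 -0.316  0.012]
(317, 452) [ 0.685 -0.324  0.012]
(352, 416) [ 0.685 -0.235  0.012]
(417, 262) [ 0.682 -0.296  0.012]
(577, 272) [ 0.346 -0.304  0.012]
(576, 293) [ 0.347 -0.213  0.012]
(410, 280) [ 0.678 -0.213  0.012]
knife .027
(325, 295) [ 0.461 -0.044  0.03 ]
(398, 342) [ 0.657 -0.061  0.03 ]
(345, 311) [ 0.523 -0.056  0.03 ]
chest .06/.045
(295, 448) [0.699 0.354 0.06 ]
(556, 458) [0.371 0.312 0.06 ]
(348, 255) [0.432 0.066 0.05 ]
(490, 300) [0.748 0.125 0.05 ]
spice,sauce,dish
(480, 320) [0.781 0.017 0.1  ]
(437, 388) [ 0.765 -0.088  0.   ]
(194, 440) [ 0.512 -0.432  0.02 ]
1.875 [ 0.50032533 -0.0991913   0.41837977]
```

View pics/w1.png

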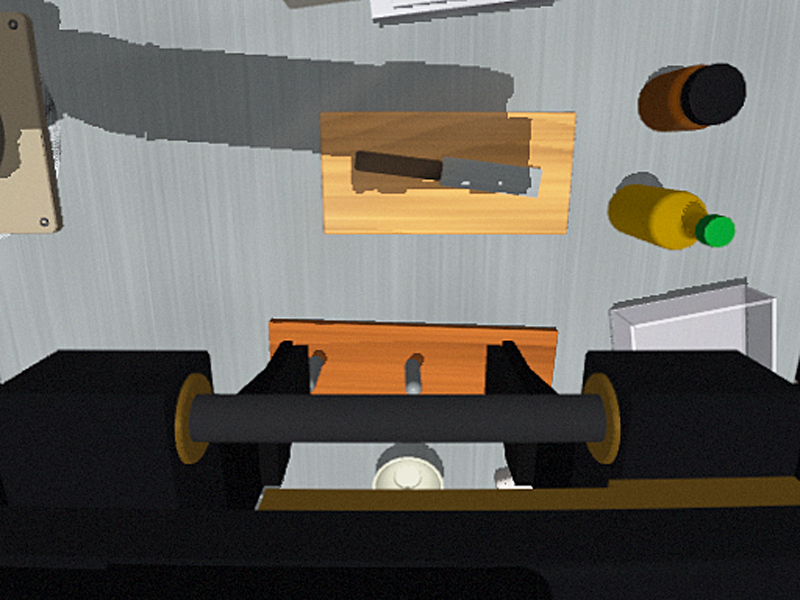

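The wrist view confirms the black and steel knife on the board, handle centre near (400,165) and tip near (540,180). The spice jar is at (700,95) and the sauce bottle at (670,220). Next I'll look at the chest from above.

Run:
```python
from h import *
d=np.load("pics/w1.npz"); W=cam("wrist",dict(ee_rot=d["q"],position=d["p"])); f=.64
for n,pts,z in [("knife",[(356,152),(441,162),(438,180),(356,171)],.039),("blade",[(442,157),(540,166),(537,196),(440,187)],.029),("board",[(321,112),(575,112),(567,233),(325,234)],.015),("rack",[(270,320),(556,329)],.012),("pegtop",[(413,392)],.075),("sauce",[(716,231)],.17),("spice",[(716,94)],.1),("dish",[(407,470)],.03)]:
    print(n); [print(p,np.round(ground(W,np.array(p)*f,z),4)) for p in pts]
env.movep([.55,.15,.45],env.state()["ee_rot"])
print(env.state()["time"])
snap("wrist","w2")
env.movep([.42,-.25,.40],env.state()["ee_rot"])
snap("scene","s2",(200,100,360,220))
```

```text
knife
(356, 152) [ 0.4577 -0.0295  0.039 ]
(441, 162) [ 0.544  -0.0393  0.039 ]
(438, 180) [ 0.5413 -0.0573  0.039 ]
(356, 171) [ 0.4574 -0.0483  0.039 ]
blade
(442, 157) [ 0.5457 -0.0345  0.029 ]
(540, 166) [ 0.6479 -0.0432  0.029 ]
(537, 196) [ 0.6469 -0.0741  0.029 ]
(440, 187) [ 0.5443 -0.0651  0.029 ]
board
(321, 112) [0.4201 0.0109 0.015 ]
(575, 112) [0.6847 0.0116 0.015 ]
(567, 233) [ 0.6867 -0.1155  0.015 ]
(325, 234) [ 0.4199 -0.117   0.015 ]
rack
(270, 320) [ 0.3518 -0.2179  0.012 ]
(556, 329) [ 0.6846 -0.2286  0.012 ]
pegtop
(413, 392) [ 0.5166 -0.2778  0.075 ]
sauce
(716, 231) [ 0.7571 -0.0889  0.17  ]
spice
(716, 94) [0.7822 0.0227 0.1   ]
dish
(407, 470) [ 0.5116 -0.4055  0.03  ]
2.9333
```

View pics/w2.png

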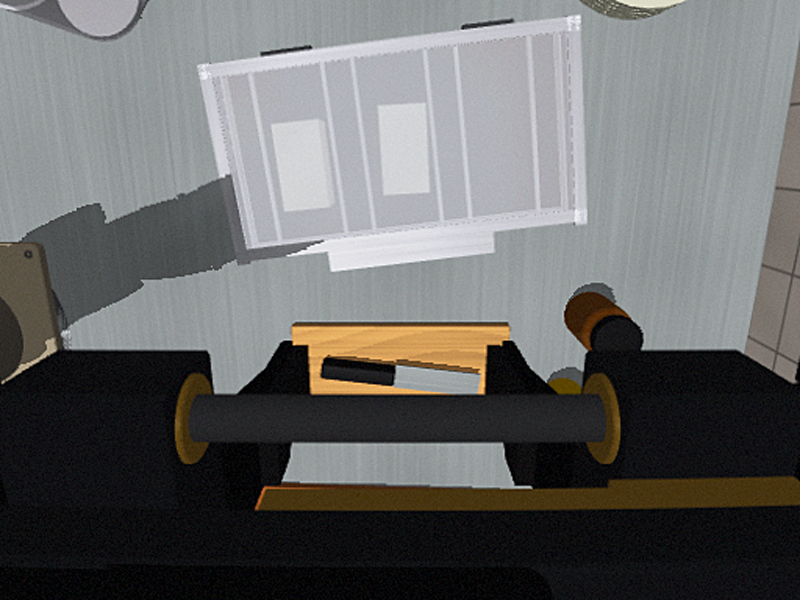

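View pics/s2.png

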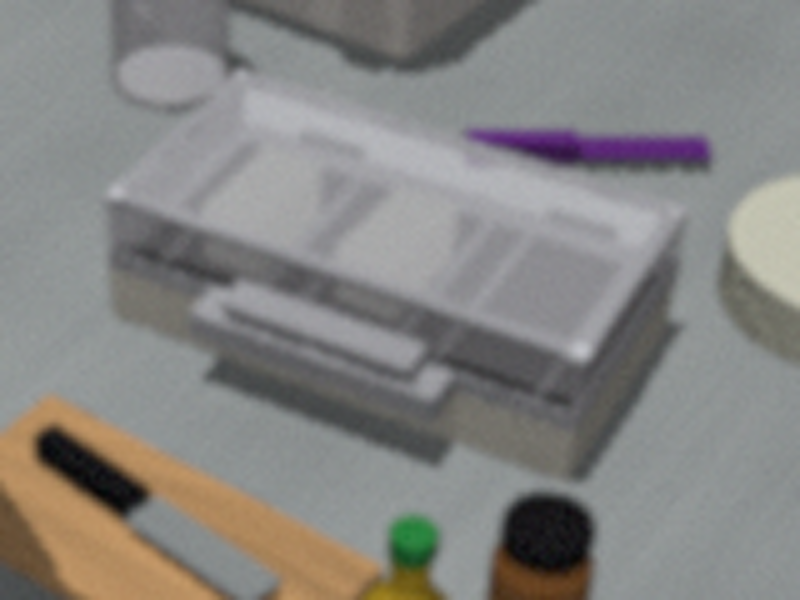

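The cover is shut. Two tumblers lie in the left lane (w2 303,165) and the centre lane (404,148), and the right lane is empty. The ledge edge runs from (330,270) to (495,250).

Run:
```python
from h import *
f=.64
def W(n):
    d=np.load(f"pics/{n}.npz"); return cam("wrist",dict(ee_rot=d["q"],position=d["p"]))
w1,w2=W("w1"),W("w2"); S=cam("scene")
for p,z in [((201,68),.106),((578,18),.106),((586,222),.106),((245,248),.106),((330,270),.06),((495,250),.06)]: print(p,ground(w2,np.array(p)*f,z))
o=[(w2,[-.09,-.127,.06],np.array([330,271])*f),(w2,[.09,-.127,.06],np.array([495,251])*f)]
sc=lambda p:np.array(p)*.2+[200,100]
o+=[(S,[-.09,-.127,.06],sc([193,305])),(S,[.09,-.127,.06],sc([432,385])),(S,[-.175,-.095,0],sc([115,308])),(S,[.175,-.095,0],sc([578,477]))]
p,r=fit(o,[.56,.2,.12]); print("chest",p,r.round(1)); np.save("chest.npy",p)
o=[(w2,l,np.array(u)*f) for l,u in [([-.175,-.095,.106],(245,248)),([.175,-.095,.106],(586,222)),([-.175,.095,.106],(201,68)),([.175,.095,.106],(578,18))]]
print("via cover",fit(o,p))
ob=[(w1,[sx*.135,sy*.065,.015],np.array(u)*f) for sx,sy,u in [(-1,1,(321,112)),(1,1,(575,112)),(1,-1,(567,233)),(-1,-1,(325,234))]]
print("board",fit(ob,[.55,-.05,0]))
orr=[(w1,[-.17,.05,.012],np.array((270,320))*f),(w1,[.17,.05,.012],np.array((556,329))*f)]
orr+=[(S,[sx*.17,sy*.05,.012],np.array(u)*f) for sx,sy,u in [(-1,1,(226,331)),(-1,-1,(187,357)),(1,-1,(317,452)),(1,1,(352,416))]]
p,r=fit(orr,[.52,-.27,0]);print("rack",p,r.round(1)); np.save("rack.npy",p); print(world(p,[[i*.115,0,.012] for i in(-1,0,1)]))
print([np.round(ground(w2,np.array(u)*f,.091),3) for u in [(272,122),(326,120),(332,208),(287,212),(379,105),(425,103),(429,192),(385,195)]])
```

```text
(201, 68) [0.36937097 0.29393399 0.106     ]
(578, 18) [0.71123249 0.3352528  0.106     ]
(586, 222) [0.7343682  0.15193695 0.106     ]
(245, 248) [0.39769945 0.12612769 0.106     ]
(330, 270) [0.47538377 0.0928865  0.06      ]
(495, 250) [0.65481036 0.11507055 0.06      ]
chest [0.55006354 0.23045959 0.11966712] [[ 0.3 -1.1]
 [-0.1 -0.7]
 [-0.6  0.7]
 [ 0.3  2.4]
 [-0.6  1. ]
 [-2.4  0.9]]
via cover (array([0.55218311, 0.22194789, 0.12437157]), array([[-3.65665227, 12.65516075],
       [ 1.943836  ,  1.66278529],
       [-1.83882948, -0.39472069],
       [ 2.14096715, -2.03727878]]))
board (array([ 0.55301341, -0.05281337,  0.00367208]), array([[-1.46594045, -0.49866076],
       [ 1.94598048, -0.67090437],
       [ 0.81201368,  1.04003376],
       [-0.93466289,  0.73106704]]))
rack [ 0.5187664  -0.27326591 -0.03206809] [[-0.7 -0.1]
 [ 3.1  0.1]
 [-0.3 -2.7]
 [-1.6 -0.3]
 [-0.4  1.7]
 [ 2.8 -0.6]]
[[ 0.40382553 -0.26957871  0.012     ]
 [ 0.5187664  -0.27326591  0.012     ]
 [ 0.63370728 -0.27695311  0.012     ]]
[array([0.429, 0.246, 0.091]), array([0.481, 0.248, 0.091]), array([0.484, 0.164, 0.091]), array([0.438, 0.16 , 0.091]), array([0.532, 0.262, 0.091]), array([0.576, 0.263, 0.091]), array([0.581, 0.179, 0.091]), array([0.537, 0.177, 0.091])]
```

```bash
cat >> h.py <<'E'
def down(psi): 
    c,s=np.cos(psi),np.sin(psi); return R.from_matrix(np.array([[c,s,0],[s,-c,0],[0,0,-1]]))
def aq(psi): return down(psi).as_quat()
def say(t=""):
    s=env.state(); print(t,"t%.1f"%s["time"],"p",s["position"].round(4),"F",s["ft_force"].round(1),"M",s["moment"].round(2),"g %.4f %.1f"%(s["grip_width"],s["grip_force"]))
chest=np.array([.551,.229,.12])
E
python3 - <<'E'
from h import *
p=np.array([.528,-.0465]); q=aq(-.102)
env.movep([*p,.12],q); env.servo_line([*p,.019],rate=.1); say("down")
env.move_gripper(0.0,50); say("closed")
env.servo_line([*p,.16],rate=.12); say("up")
env.movep([.577,-.08,.16],aq(np.pi/2+.12)); say("turned")
snap("wrist","w3")
# IK probe for rotation about hinge
C=chest; u=np.array([np.cos(C[2]),np.sin(C[2]),0]); hinge=world(C,[0,.09,.06])[0]
P=world(C,[0,-.221,.056])[0]; Rb=down(np.pi/2+.12)
for th in np.arange(0,1.3,.1):
    Q=R.from_rotvec(-u*th); 
    j=env.ik(hinge+Q.apply(P-hinge),(Q*Rb).as_quat()); print(round(th,1),(hinge+Q.apply(P-hinge)).round(3),None if j is None else np.round(j,2))
E
```

```text
down t7.6 p [ 0.5285 -0.0465  0.0197] F [-0.9  0.2  1.8] M [ 0.04  0.15 -0.06] g 0.0603 0.0
closed t8.4 p [ 0.528  -0.0464  0.019 ] F [-0.3  0.6  0.6] M [0.18 0.12 0.01] g 0.0198 49.8
up t9.7 p [ 0.5275 -0.0465  0.1592] F [ 0.6  0.2 -2.1] M [0.1  0.09 0.  ] g 0.0197 49.8
turned t11.3 p [ 0.5769 -0.0799  0.1598] F [ 0.3  0.1 -1.2] M [0.01 0.04 0.01] g 0.0199 49.8
0.0 [0.577 0.01  0.056] [ 0.21  0.41 -0.37  1.75  0.17  1.01 -0.1 ]
0.1 [0.577 0.011 0.087] [ 0.15  0.36 -0.37  1.74  0.26  1.08 -0.2 ]
0.2 [0.577 0.015 0.118] [ 0.08  0.34 -0.37  1.72  0.35  1.16 -0.3 ]
0.3 [0.576 0.022 0.148] [ 0.01  0.32 -0.37  1.69  0.43  1.25 -0.38]
0.4 [0.575 0.032 0.177] [-0.06  0.32 -0.38  1.65  0.51  1.35 -0.46]
0.5 [0.573 0.045 0.206] [-0.13  0.33 -0.38  1.61  0.58  1.46 -0.52]
0.6 [0.571 0.061 0.232] [-0.21  0.35 -0.38  1.57  0.66  1.57 -0.58]
0.7 [0.569 0.08  0.257] [-0.26  0.39 -0.42  1.52  0.74  1.68 -0.63]
0.8 [0.567 0.1   0.28 ] [-0.3   0.44 -0.46  1.46  0.82  1.81 -0.68]
0.9 [0.564 0.123 0.301] [-0.35  0.5  -0.51  1.4   0.9   1.93 -0.71]
1.0 [0.561 0.148 0.32 ] [-0.41  0.56 -0.52  1.34  0.98  2.05 -0.73]
1.1 [0.558 0.175 0.335] [-0.77  0.57 -0.06  1.29  0.88  2.02 -0.64]
1.2 [0.554 0.203 0.348] [-0.94  0.64  0.14  1.23  0.86  2.05 -0.59]
```

View pics/w3.png

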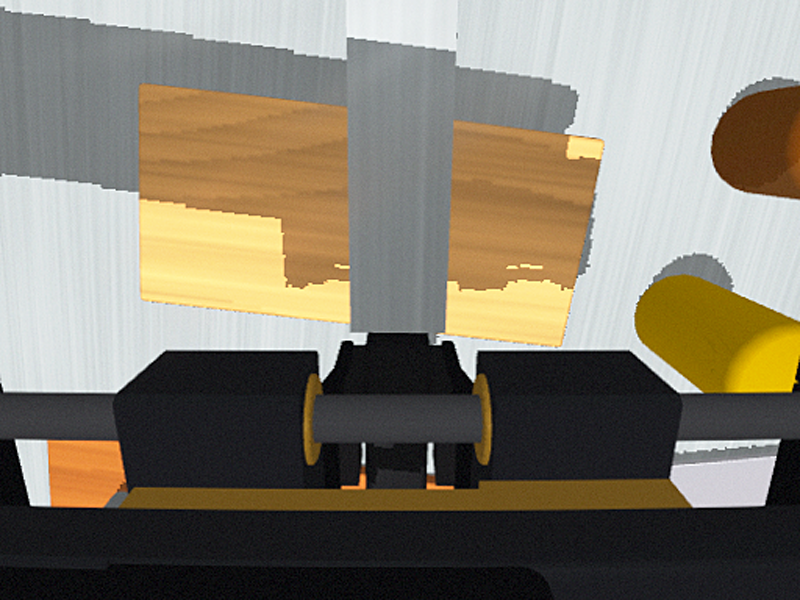

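Run:
```python
from h import *
p=env.camera_params("wrist"); c=(p["intrinsics"],p["k1"],np.linalg.inv(p["tool_from_camera"]))
for dz in (-.004,-.008,-.012):
  print(dz,[(proj(c,[[x,y,dz]])/.64).round(0).tolist() for x in(.017,.11) for y in(-.015,.015)], ground(c,np.array([396,333])*.64,dz))
```

```text
-0.004 [[[350.0, 328.0]], [[444.0, 327.0]], [[343.0, 9.0]], [[451.0, 9.0]]] [ 0.0151278  -0.00034959 -0.004     ]
-0.008 [[[349.0, 332.0]], [[445.0, 332.0]], [[341.0, 5.0]], [[453.0, 5.0]]] [ 0.01658732 -0.00033703 -0.008     ]
-0.012 [[[348.0, 336.0]], [[446.0, 336.0]], [[339.0, 1.0]], [[454.0, 1.0]]] [ 0.01804684 -0.00032447 -0.012     ]
```

Run:
```python
from h import *
L=.1216; z=.0575; q=aq(np.pi/2+chest[2])
pt=lambda ytip,z=z:world(chest,[0,ytip-L,z])[0]
env.movep(pt(-.17,.12),q); env.servo_line(pt(-.17),rate=.1); say("front")
env.servo_line(pt(-.13),rate=.05); say("edge")
for y in (-.122,-.115,-.108,-.103):
    env.servo_line(pt(y),rate=.03); say(f"{y}")
    if np.linalg.norm(env.state()["ft_force"]-[.3,0,-1.2])>6: print("contact"); break
snap("side","d1",(180,200,360,335));
```

```text
front t12.4 p [ 0.5864 -0.0606  0.0582] F [ 0.8 -0.2 -0.1] M [ 0.02 -0.    0.03] g 0.0198 49.8
edge t13.3 p [ 0.5811 -0.0213  0.0575] F [ 0.3 -0.8 -1.1] M [-0.02 -0.02  0.02] g 0.0197 49.8
-0.122 t13.8 p [ 0.5801 -0.0126  0.0575] F [ 0.2  0.9 -0.8] M [ 0.03 -0.04 -0.04] g 0.0199 49.8
-0.115 t14.2 p [ 0.5793 -0.0056  0.0575] F [ 0.4 -0.4 -1.6] M [ 0.03 -0.05  0.04] g 0.0195 49.8
-0.108 t14.5 p [0.5785 0.0013 0.0575] F [-0.6  0.2 -1.5] M [ 0.02 -0.    0.04] g 0.0194 49.8
-0.103 t14.8 p [0.5779 0.0063 0.0575] F [ 0.3  0.1 -1.5] M [-0.    0.01 -0.03] g 0.0199 49.8
```

View pics/d1.png

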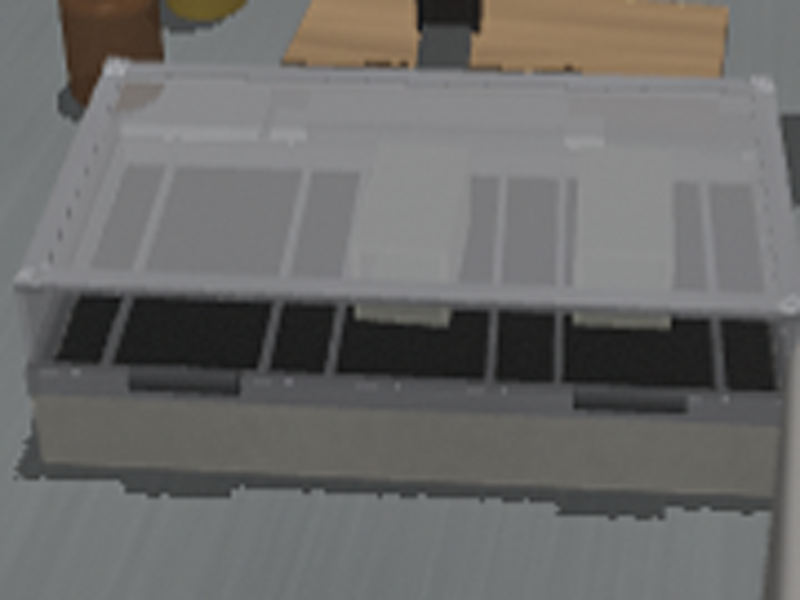

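There was no contact on insertion, and the blade runs under the cover front at about (445,45). Now I'll lever it up.

Run:
```python
from h import *
C=chest; u=np.array([np.cos(C[2]),np.sin(C[2]),0]); hinge=world(C,[0,.09,.06])[0]
P=world(C,[0,-.103-.1216,.0575])[0]; Rb=down(np.pi/2+C[2])
for i,th in enumerate(np.arange(.05,.76,.05)):
    Q=R.from_rotvec(-u*th)
    env.servo_line(hinge+Q.apply(P-hinge),(Q*Rb).as_quat(),rate=.06)
    if i%2==1 or i<3: say(f"{th:.2f}")
snap("scene","s3",(180,80,380,230))
```

```text
0.05 t15.3 p [0.578  0.0067 0.0734] F [ 0.6 -0.3 -0.7] M [ 0.03  0.   -0.01] g 0.0198 49.8
0.10 t15.7 p [0.5778 0.0077 0.089 ] F [ 0.4 -0.7 -1.7] M [0.16 0.02 0.02] g 0.0192 49.8
0.15 t16.1 p [0.5776 0.0096 0.1046] F [ 0.4 -0.1 -1.6] M [ 0.23  0.02 -0.02] g 0.0197 49.8
0.20 t16.5 p [0.5774 0.0123 0.1202] F [-0.5 -0.4 -1.7] M [0.33 0.01 0.  ] g 0.0198 49.8
0.30 t17.4 p [0.5764 0.0198 0.1506] F [-1.1 -0.4 -1.4] M [0.44 0.02 0.02] g 0.0199 49.8
0.40 t18.2 p [0.5751 0.0301 0.1801] F [-0.2 -0.8 -1.3] M [ 0.59  0.06 -0.04] g 0.0195 49.8
0.50 t19.0 p [0.5735 0.0433 0.2085] F [-0.   0.5 -1.2] M [0.67 0.12 0.01] g 0.0198 49.8
0.60 t19.8 p [0.5716 0.0595 0.2354] F [-0.5 -0.6 -1.4] M [ 0.86  0.09 -0.04] g 0.0194 49.8
0.70 t20.6 p [0.5693 0.0781 0.2605] F [ 0.3 -0.2 -1.8] M [0.89 0.09 0.04] g 0.0196 49.8
```

View pics/s3.png

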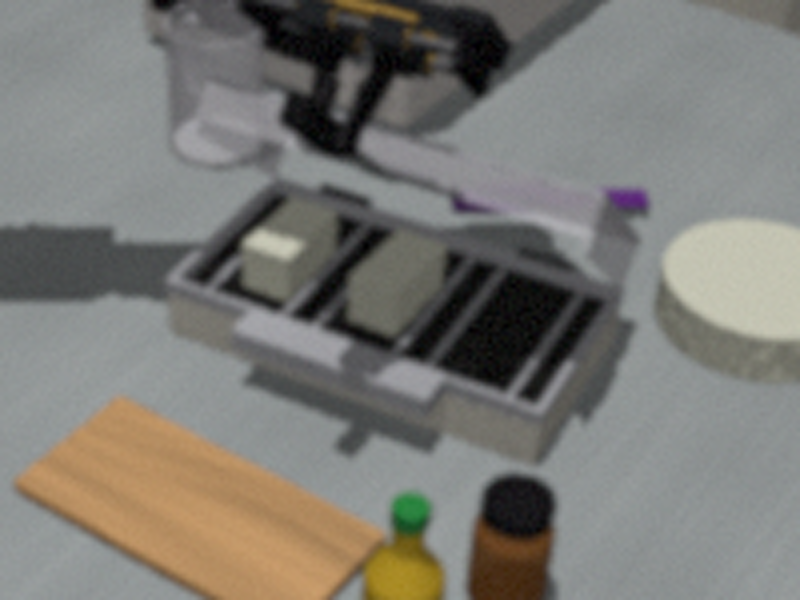

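The cover is up at about 0.75 rad on the blade, at around (430,165) in the crop. Both tumblers are visible, and the third lane is empty. I'll keep opening it with the blade.

Run:
```python
from h import *
C=chest; u=np.array([np.cos(C[2]),np.sin(C[2]),0]); hinge=world(C,[0,.09,.06])[0]
P=world(C,[0,-.103-.1216,.0575])[0]; Rb=down(np.pi/2+C[2])
T=world(C,[0,-.103,.0655])[0]; off=P-T
def pose(th,att):
    tip=hinge+R.from_rotvec(-u*th).apply(T-hinge); A=R.from_rotvec(-u*att); return tip+A.apply(off),(A*Rb).as_quat()
for th,att in [(.85,.85),(.95,.93),(1.1,.95),(1.25,.95),(1.4,.95),(1.55,.95),(1.65,.95),(1.72,.95)]:
    try: env.servo_line(*pose(th,att),rate=.06)
    except env.MotionError as e: print(th,e); break
    say(f"{th:.2f}")
print(env.state()["joint_positions"].round(2))
snap("scene","s4",(180,40,380,190))
```

```text
0.85 t21.8 p [0.5654 0.1104 0.2945] F [ 0.3  0.1 -1. ] M [1.08 0.12 0.03] g 0.0193 49.8
0.95 t22.4 p [0.5626 0.1329 0.3127] F [ 0.5 -0.  -1.2] M [1.15 0.14 0.01] g 0.0196 49.8
1.10 t23.1 p [0.5593 0.1601 0.3286] F [-0.6  0.5 -1.5] M [ 1.2   0.06 -0.04] g 0.0198 49.8
1.25 t23.7 p [0.5561 0.1869 0.3391] F [-0.1 -0.4 -2.2] M [1.24 0.13 0.01] g 0.0197 49.8
1.40 t24.3 p [0.5527 0.2145 0.3453] F [-0.6 -0.2 -2.3] M [ 1.26  0.15 -0.04] g 0.0195 49.8
1.55 t25.0 p [0.5493 0.243  0.3473] F [-0.2 -0.2 -1.1] M [ 1.24  0.12 -0.01] g 0.0194 49.8
1.65 t25.4 p [0.547  0.2621 0.3462] F [-0.8 -0.1 -0.2] M [1.22 0.16 0.02] g 0.0200 49.8
1.72 t25.8 p [0.5454 0.2754 0.3443] F [-1.1 -0.1 -0.9] M [ 1.18  0.12 -0.05] g 0.0194 49.8
[-0.94  0.65  0.09  1.06  0.69  2.05 -0.6 ]
```

View pics/s4.png

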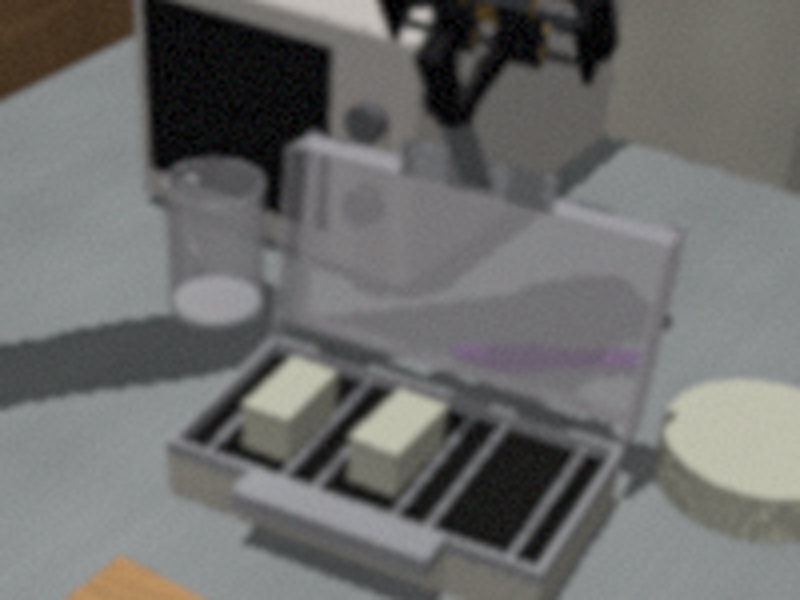

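The cover stands open past vertical. I'll put the knife back on the board and then look at the tumblers.

Run:
```python
from h import *
p=env.state()["position"]
env.servo_line(p+[.02,-.14,.02],rate=.15)
env.movep([.55,.0,.30],aq(.7)); 
env.movep([.53,-.05,.12],aq(-.05)); say("above")
env.servo_line([.53,-.05,.03],rate=.1); say()
for z in (.026,.023,.020):
    env.servo_line([.53,-.05,z],rate=.03); say()
    if env.state()["ft_force"][2]>4: break
env.move_gripper(.06,20); say("open")
env.servo_line([.53,-.05,.15],rate=.15)
env.movep([.52,.13,.36],aq(np.pi/2)); say("view")
snap("wrist","w5")
C=chest
def tp(base,tilt,yaw,flip):
    # tool: vertical with x along yaw, tilted by rotating about horizontal axis so tool z gains +yaw component
    u=np.array([np.sin(yaw),-np.cos(yaw),0]) # lateral axis
    return R.from_rotvec(u*tilt)*down(yaw+(np.pi if flip else 0))
for flip in (0,1):
  for tilt in (.6,.785,.95):
    A=tp(0,tilt,np.pi/2+C[2],flip); g=np.array([.46,.2,.075]); z=A.apply([0,0,1])
    print(flip,tilt,z.round(2)); j=env.ik(g+z*.0187,A.as_quat()); print("pick",None if j is None else j.round(2))
    for yaw in (-1.2,-1.57,-2.):
      for pg in ([.404,-.27,.06],[.519,-.273,.06],[.634,-.277,.06]):
        t2=np.pi/2-tilt; B=tp(0,t2,yaw,not flip); z2=B.apply([0,0,1]); j=env.ik(np.array(pg)+z2*.0187,B.as_quat()); k=env.ik(np.array(pg)+[0,0,.1]+z2*.0187,B.as_quat())
        print("  place",yaw,pg[0],z2.round(2),None if j is None else j.round(2),k is not None)
```

```text
above t28.5 p [ 0.531  -0.048   0.1205] F [0.7 0.2 0.3] M [0.08 0.1  0.02] g 0.0197 49.8
 t29.6 p [ 0.5306 -0.05    0.0307] F [ 0.1  0.1 -1. ] M [0.1  0.09 0.02] g 0.0196 49.8
 t29.9 p [ 0.53  -0.05   0.026] F [-0.6  0.3 -1.2] M [0.03 0.12 0.06] g 0.0199 49.8
 t30.1 p [ 0.5298 -0.05    0.0228] F [-0.2 -0.3 -1.2] M [0.03 0.09 0.03] g 0.0194 49.8
 t30.4 p [ 0.5298 -0.05    0.0198] F [ 0.8  0.1 -0.4] M [0.06 0.16 0.  ] g 0.0193 49.8
open t31.3 p [ 0.53 -0.05  0.02] F [-0.1  0.1  0.1] M [0.04 0.14 0.  ] g 0.0603 0.0
view t33.4 p [0.52   0.1292 0.3587] F [ 0.6  0.2 -0.6] M [-0.02 -0.02 -0.01] g 0.0599 0.0
0 0.6 [-0.07  0.56 -0.83]
pick [-0.37  0.29  0.28  2.06 -0.84  1.01  0.56]
  place -1.2 0.404 [ 0.3  -0.77 -0.56] None False
  place -1.2 0.519 [ 0.3  -0.77 -0.56] [-0.34  0.41  0.29  2.24  1.43  0.81 -0.92] True
  place -1.2 0.634 [ 0.3  -0.77 -0.56] [-0.37  0.59  0.38  1.96  1.26  0.75 -0.74] True
  place -1.57 0.404 [ 0.   -0.83 -0.56] [-0.35  0.38  0.24  2.27  1.1   1.04 -0.98] True
  place -1.57 0.519 [ 0.   -0.83 -0.56] [-0.35  0.55  0.3   1.99  1.01  1.03 -0.82] True
  place -1.57
[... 3838 characters left out ...]
place -1.2 0.519 [ 0.21 -0.54 -0.81] [-0.97  0.77  1.32  2.16 -0.5   0.44 -2.22] False
  place -1.2 0.634 [ 0.21 -0.54 -0.81] [-0.76  0.86  1.15  1.87 -0.42  0.54 -2.36] True
  place -1.57 0.404 [ 0.   -0.58 -0.81] [ 1.2   0.5  -1.23  2.18  1.22  1.23  2.42] False
  place -1.57 0.519 [ 0.   -0.58 -0.81] [ 1.05  0.82 -1.25  1.9   1.4   1.49  2.44] True
  place -1.57 0.634 [ 0.   -0.58 -0.81] [ 0.88  1.04 -1.26  1.59  1.54  1.63  2.54] False
  place -2.0 0.404 [-0.24 -0.53 -0.81] [-0.04  0.34  0.16  2.04  0.62  1.07  2.44] True
  place -2.0 0.519 [-0.24 -0.53 -0.81] [-0.    0.54  0.11  1.73  0.58  1.17  2.5 ] True
  place -2.0 0.634 [-0.24 -0.53 -0.81] [0.03 0.74 0.08 1.39 0.55 1.29 2.57] True
```

View pics/w5.png

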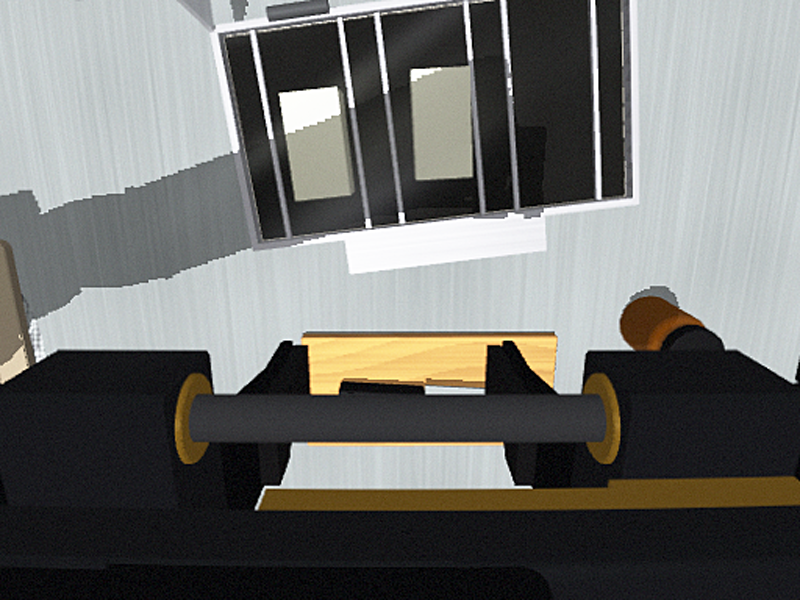

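The cover is open, and the tumblers' top faces read clearly: T0 at (279,91),(340,87),(295,200) and T1 at (411,69),(471,66),(473,178),(413,182). The knife is back on the board.

Run:
```python
from h import *
d=np.load("pics/w5.npz"); W=cam("wrist",dict(ee_rot=d["q"],position=d["p"])); f=.64
for t in ([(279,92),(338,87),(348,197),(295,200)],[(411,69),(471,66),(473,178),(413,182)]):
    P=np.array([ground(W,np.array(u)*f,.091) for u in t]); print(P.round(4)[:,:2].tolist(),P.mean(0).round(4), np.linalg.norm(P[0]-P[1]),np.linalg.norm(P[0]-P[3]),"ax",np.arctan2(*(P[0]+P[1]-P[2]-P[3])[[1,0]]))
print("chest corners z.06",[ground(W,np.array(u)*f,.06).round(4).tolist()[:2] for u in [(213,33),(255,248),(638,203),(350,273),(545,250)]])
print(world(chest,[[-.175,.095,.06],[-.175,-.095,.06],[.175,-.095,.06],[-.09,-.127,.06],[.09,-.127,.06]]).round(4))
print("pegs etc")
```

```text
[[0.4273, 0.2453], [0.4738, 0.2485], [0.4793, 0.1634], [0.4355, 0.1612]] [0.454  0.2046 0.091 ] 0.046540009778113706 0.08450563445039637 ax 1.6515055950634174
[[0.5307, 0.2614], [0.5771, 0.2635], [0.5813, 0.1783], [0.5326, 0.1752]] [0.5554 0.2196 0.091 ] 0.04644399583555176 0.08620643188942775 ax 1.6063293446126
chest corners z.06 [[0.3686, 0.2952], [0.3906, 0.1154], [0.7335, 0.1551], [0.4761, 0.0918], [0.6532, 0.1127]]
[[0.3659 0.3024 0.06  ]
 [0.3886 0.1137 0.06  ]
 [0.7361 0.1556 0.06  ]
 [0.4769 0.0921 0.06  ]
 [0.6556 0.1137 0.06  ]]
pegs etc
```

```bash
cat >> h.py <<'E'
def tilted(tilt,yaw,flip=0):
    return R.from_rotvec(np.array([np.sin(yaw),-np.cos(yaw),0])*tilt)*down(yaw+np.pi*flip)
def H(Rm,p): T=np.eye(4); T[:3,:3]=Rm; T[:3,3]=p; return T
GO=.0187
def pick(c,a,tilt=.785,along=.040,zg=.074):
    ax=np.array([np.cos(a),np.sin(a),0]); bot=np.array([c[0],c[1],.068])-.0425*ax
    A=tilted(tilt,a); zt=A.apply([0,0,1]); g=bot+along*ax; g[2]=zg; p=g+zt*GO; q=A.as_quat()
    env.move_gripper(.075,25)
    env.movep(p-.13*zt,q); env.servo_line(p,rate=.12); say("at")
    env.move_gripper(0,25); say("grip")
    y=np.array([0,0,1.]); Tt=H(np.c_[np.cross(y,ax),y,ax],bot)
    rel=np.linalg.inv(H(A.as_matrix(),p))@Tt
    env.servo_line(p+[0,-.02,.14],rate=.15); say("lift"); np.save("rel.npy",rel)
def place(pg,yaw=-1.57,h=.085,zplate=.012):
    rel=np.load("rel.npy"); hd=np.array([np.cos(yaw),np.sin(yaw),0]); z=np.array([0,0,-1.]); y=-hd
    Tt=H(np.c_[np.cross(y,z),y,z],[pg[0],pg[1],zplate+h])
    T=Tt@np.linalg.inv(rel); return T[:3,3],R.from_matrix(T[:3,:3]).as_quat()
E
python3 - <<'E'
from h import *
S=cam("scene");D=cam("side")
for n,s,d in (("p0",(219,333),(551,251)),("p1",(261,362),(493,247)),("p2",(310,395),(439,241))):
    print(n,ground(S,np.array(s)*.64,.078)[:2].round(4),ground(D,np.array(d)*.64,.078)[:2].round(4))
pick((.454,.2046),1.65)
p,q=place((.634,-.275)); print(p,env.ik(p,q) is not None)
env.movep([.58,-.09,.33],q); say("mid")
env.movep(p+[0,.06,.17],q); say("hover")
snap("scene","s6",(60,160,300,340))
snap("wrist","w6")
E
```

```text
p0 [ 0.4112 -0.2726] [ 0.4016 -0.2552]
p1 [ 0.5214 -0.2762] [ 0.5157 -0.2556]
p2 [ 0.6364 -0.2789] [ 0.6275 -0.267 ]
at t36.3 p [0.4537 0.2148 0.0612] F [-1.5  0.4 -0.1] M [-0.76 -0.07 -0.02] g 0.0748 0.0
grip t36.9 p [0.4532 0.2153 0.0609] F [-0.8 -0.6  1.2] M [-0.74  0.04 -0.02] g 0.0457 24.9
lift t38.0 p [0.4526 0.1954 0.1998] F [-0.1 -0.4 -2.3] M [-1.05 -0.09  0.07] g 0.0461 24.9
[ 0.63400576 -0.28222816  0.04378237] True
mid t39.4 p [ 0.5794 -0.0901  0.3289] F [-1.1  0.4 -1.5] M [1.05 0.02 0.08] g 0.0459 24.9
hover t40.1 p [ 0.6344 -0.2209  0.2143] F [ 0.6  0.4 -1.4] M [1.07 0.05 0.02] g 0.0459 24.9
```

View pics/s6.png

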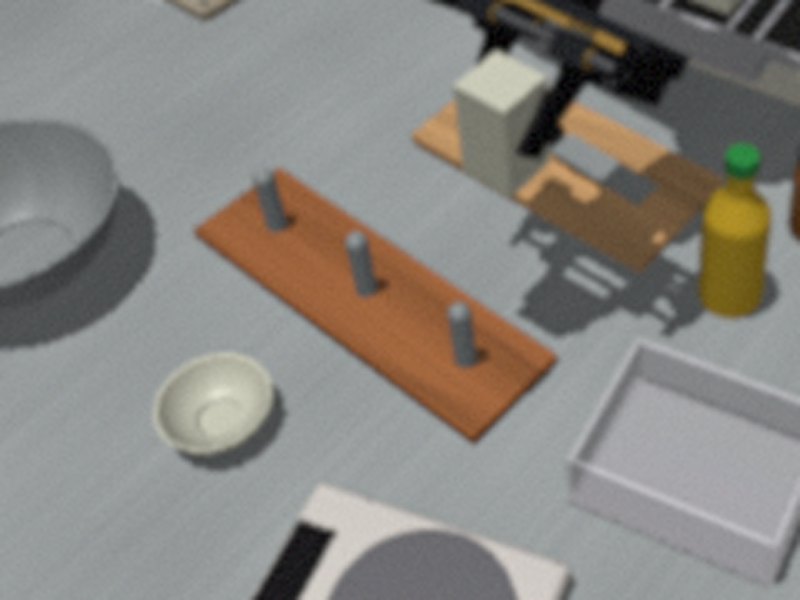

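The tumbler hangs upright and inverted at about (500,125). In the crop the peg tops are at (263,176), (357,238) and (459,309), the feet at (277,224), (367,289) and (467,361), and the rack corners at (196,232), (280,169), (555,357) and (474,436).

Run:
```python
from h import *
S=cam("scene"); s=lambda u:np.array(u)*.3+[60,160]
o=[(S,[-.17,-.05,.012],s((197,233))),(S,[-.17,.05,.012],s((280,169))),(S,[.17,.05,.012],s((555,356))),(S,[.17,-.05,.012],s((474,430)))]
p,r=fit(o,[.52,-.27,0]);print("corners",p,r.round(1))
o2=[(S,[x,0,.080-.004],s(u)) for x,u in ((-.115,(263,175)),(0,(357,237)),(.115,(459,308)))]+[(S,[x,0,.012],s(u)) for x,u in ((-.115,(277,222)),(0,(368,288)),(.115,(468,359)))]
p2,r2=fit(o2,p);print("pegs",p2,r2.round(1))
p3,r3=fit(o+o2,p);print("all",p3,r3.round(1)); np.save("rack.npy",p3); print(world(p3,[[i*.115,0,.012] for i in(-1,0,1)]).round(4))
# tumbler top as held: check z from known xy
print("tumbler top corners",proj(S,[[.634+a,-.215+b,.267] for a,b in((-.023,-.023),(-.023,.023),(.023,.023),(.023,-.023))]).round(0).tolist())
print(((np.array([(457,87),(507,54),(545,72),(500,112)])*.3)+[60,160]).round(0).tolist())
```

```text
corners [ 0.52021102 -0.27601851 -0.03061615] [[-1.5 -0.9]
 [-0.1 -0.8]
 [ 1.4 -0.3]
 [ 0.1  3. ]]
pegs [ 0.51878492 -0.27419028 -0.03111345] [[ 0.2 -0.4]
 [-0.1  0.2]
 [ 0.3  0.1]
 [ 0.1  0.6]
 [-0.2 -0.1]
 [-0.3 -0.3]]
all [ 0.51906615 -0.27457157 -0.03111858] [[-1.4 -1.4]
 [-0.  -1.2]
 [ 1.4 -0.8]
 [ 0.1  2.4]
 [ 0.1 -0.3]
 [-0.1  0.3]
 [ 0.3  0.2]
 [ 0.1  0.7]
 [-0.2  0.1]
 [-0.3 -0.2]]
[[ 0.4041 -0.271   0.012 ]
 [ 0.5191 -0.2746  0.012 ]
 [ 0.634  -0.2781  0.012 ]]
tumbler top corners [[195.0, 185.0], [208.0, 175.0], [223.0, 182.0], [210.0, 193.0]]
[[197.0, 186.0], [212.0, 176.0], [224.0, 182.0], [210.0, 194.0]]
```

```bash
cat >> h.py <<'E'
def putdown(pg,yaw=-1.57):
    p,q=place(pg,yaw); b=env.state()["ft_force"]
    env.movep(p+[0,0,.12],q); env.servo_line(p+[0,0,.03],q,rate=.08); say("over")
    for dz in (.015,.008,.004,.002,.0005):
        env.servo_line(p+[0,0,dz],q,rate=.03)
        if env.state()["ft_force"][2]-b[2]>5: print("contact",dz); break
    say("down"); env.move_gripper(.07,25); say("open")
    zt=R.from_quat(q).apply([0,0,1]); env.servo_line(env.state()["position"]-.10*zt,rate=.12); say("clear")
E
python3 - <<'E'
from h import *
pg=world(np.load("rack.npy"),[[.115,0,0]])[0]
putdown(pg)
snap("scene","s7",(60,160,300,340))
E
```

```text
over t41.9 p [ 0.6343 -0.2855  0.0744] F [ 0.6 -0.1 -0.9] M [ 1.05  0.04 -0.01] g 0.0459 24.9
down t43.8 p [ 0.634  -0.2855  0.0447] F [-2.2  2.   3.5] M [ 0.56  0.41 -0.34] g 0.0462 25.0
open t44.5 p [ 0.634  -0.2854  0.0443] F [ 0.5 -0.5 -0.3] M [ 0.85  0.03 -0.05] g 0.0700 0.0
clear t45.5 p [ 0.6334 -0.2154  0.1145] F [ 0.  -0.7 -0.3] M [ 0.8  -0.05 -0.02] g 0.0701 0.0
```

View pics/s7.png

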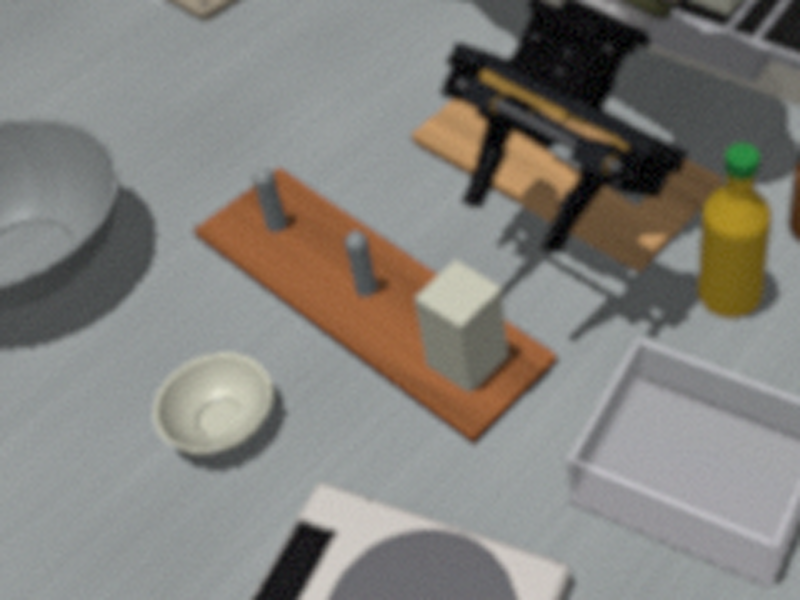

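The first tumbler stands on peg 2 at (462,325). Before the second grasp I'll check that it hasn't been knocked, using an image diff from the same viewpoint as w5.

Run:
```python
from h import *
env.servo_line(env.state()["position"]+[0,.03,.15],rate=.2)
d=np.load("pics/w5.npz"); env.movep(d["p"],d["q"]); env.pause(.3)
im,_=snap("wrist","w8"); 
a=cv2.cvtColor(d["im"],6).astype(int); b=cv2.cvtColor(im,6).astype(int)
sl=(slice(30,130),slice(240,325)); x=abs(a-b)[sl]; print("diff mean",x.mean(),"frac>60",(x>60).mean())
if (x>60).mean()<.03:
    pick((.5554,.2196),1.606)
    p,q=place(world(np.load("rack.npy"),[[-.115,0,0]])[0],-1.65); print(p,[env.ik(p+[0,0,h],q) is not None for h in(0,.06,.12)])
else: snap("wrist","w9")
```

```text
diff mean 6.0649411764705885 frac>60 0.00611764705882353
at t50.6 p [0.5556 0.2296 0.0613] F [-0.2  0.2 -0.2] M [-0.8  -0.04 -0.02] g 0.0749 0.0
grip t51.2 p [0.5551 0.2303 0.0609] F [ 0.3 -0.   0.8] M [-0.73  0.07 -0.09] g 0.0463 25.0
lift t52.3 p [0.5544 0.2105 0.1996] F [-0.7 -1.1 -0.7] M [-0.99 -0.04  0.07] g 0.0456 25.0
[ 0.40354993 -0.27819901  0.04378237] [True, True, True]
```

Run:
```python
from h import *
p,q=place(world(np.load("rack.npy"),[[-.115,0,0]])[0],-1.65)
env.movep([.50,-.05,.33],q); say("mid")
putdown(world(np.load("rack.npy"),[[-.115,0,0]])[0],-1.65)
env.servo_line(env.state()["position"]+[0,.03,.15],rate=.2)
snap("scene","s10",(60,160,300,340))
S=cam("scene"); g=lambda u,z:ground(S,np.array(u)*.25+[180,40],z).round(3)
print("box",g((150,200),0),g((630,145),0),g((330,290),0),g((330,40),.2),"beaker",g((215,310),0),g((215,170),.12))
print("lip",g((315,140),.24), g((680,230),.24), world(chest,[[-.175,.13,.25],[.175,.13,.25]]).round(3))
for th in (1.72,1.4,1.1,.9):
    w=world(chest,[0,.09-.213*np.cos(th)-.02,.06+.213*np.sin(th)-.02])[0]; print(th,w.round(3),[None if (j:=env.ik(w,aq(a))) is None else j.round(2).tolist() for a in(.12,.12+np.pi)])
```

```text
mid t53.7 p [ 0.4996 -0.0501  0.3291] F [ 0.4 -0.  -0.3] M [ 0.99 -0.04 -0.  ] g 0.0461 25.0
over t56.1 p [ 0.4039 -0.2782  0.0741] F [ 0.4 -0.3 -1.1] M [ 0.93 -0.03  0.03] g 0.0459 25.0
contact 0.0005
down t57.9 p [ 0.4034 -0.2784  0.0451] F [-5.4  6.  13.8] M [-0.24  0.94 -0.75] g 0.0458 25.0
open t58.6 p [ 0.4036 -0.2782  0.0443] F [-0.2  0.7  0.9] M [ 0.8  -0.08  0.04] g 0.0701 0.0
clear t59.6 p [ 0.4087 -0.2081  0.1146] F [-0.8 -0.4 -0.4] M [ 0.81 -0.02 -0.02] g 0.0700 0.0
box [0.029 0.516 0.   ] [0.408 0.984 0.   ] [0.308 0.48  0.   ] [0.204 0.618 0.2  ] beaker [0.235 0.375 0.   ] [0.191 0.436 0.12 ]
lip [0.374 0.35  0.24 ] [0.703 0.402 0.24 ] [[0.362 0.337 0.25 ]
 [0.709 0.379 0.25 ]]
1.72 [0.539 0.33  0.251] [[-0.81, 0.33, 0.25, 1.41, -0.08, 1.4, -2.01], [-0.81, 0.33, 0.25, 1.41, -0.08, 1.4, 1.13]]
1.4 [0.547 0.263 0.25 ] [[-0.75, 0.28, 0.28, 1.49, -0.08, 1.39, -1.92], [-0.78, 0.28, 0.32, 1.49, -0.09, 1.39, 1.23]]
1.1 [0.554 0.203 0.23 ] [[-0.68, 0.25, 0.31, 1.56, -0.08, 1.34, -1.82], [-0.74, 0.25, 0.37, 1.57, -0.09, 1.34, 1.34]]
0.9 [0.558 0.167 0.207] [[-0.65, 0.25, 0.33, 1.62, -0.08, 1.29, -1.75], [-0.71, 0.25, 0.41, 1.62, -0.1, 1.29, 1.41]]
```

View pics/s10.png

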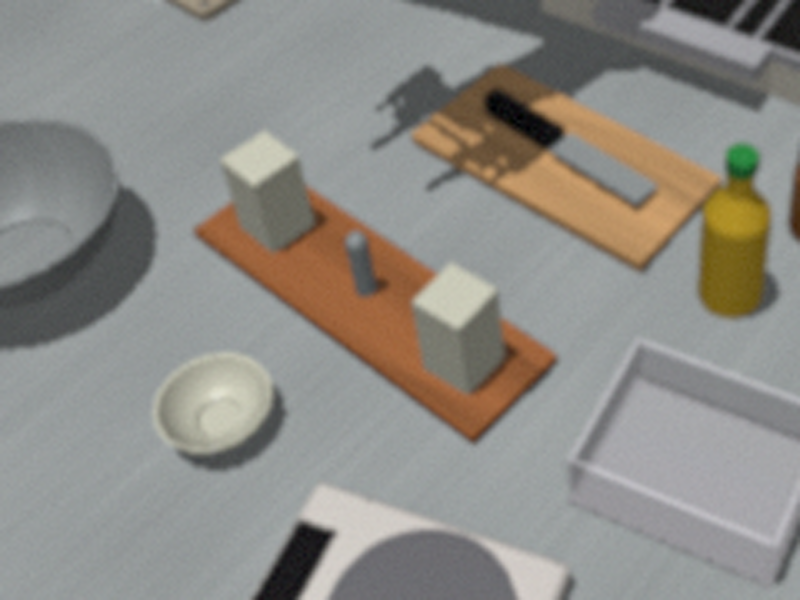

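Both tumblers stand over their pegs (266,190 and 458,330), and the knife is on the board. Now I'll close the cover.

Run:
```python
from h import *
q=aq(chest[2]+np.pi)
lip=lambda th,dy,dz,r=.213:world(chest,[0,.09-r*np.cos(th)+dy,.06+r*np.sin(th)+dz])[0]
env.move_gripper(.07,20)
env.movep(lip(1.70,0,.08),q); say("over")
env.servo_line(lip(1.70,0,-.018),rate=.08); say("straddle")
for th in (1.6,1.45,1.3,1.15,1.0,.9,.8):
    env.servo_line(lip(th,-.03,-.018),rate=.08); say(f"{th}")
env.servo_line(lip(.8,-.03,.09),rate=.15)
env.move_gripper(0,20)
env.movep(lip(1.0,0,.05,.198),q); say("top")
for th in (.9,.75,.6,.45,.3,.2,.1,.05,.02):
    env.servo_line(lip(th,0,.012,.198),rate=.08); say(f"{th}")
p=env.state()["position"]
for z in (.078,.075,.073,.071):
    env.servo_line([p[0],p[1],z],rate=.02); say(f"z{z}")
    if env.state()["ft_force"][2]>12: break
env.servo_line([p[0],p[1],.2],rate=.15)
env.movep([.45,.0,.42],aq(np.pi/2)); env.pause(.5); say("end")
a,_=snap("scene","a1"); b,_=snap("side","b1")
cv2.imwrite("pics/fin.png",np.hstack([cv2.resize(a[80:350,60:360],(400,360)),cv2.resize(b[130:330,180:380],(360,360))]))
```

```text
over t62.8 p [0.5372 0.3447 0.351 ] F [-0.6 -0.5  0.1] M [ 0.13 -0.03 -0.  ] g 0.0700 0.0
straddle t64.1 p [0.5372 0.3457 0.2538] F [-0.2 -0.3  0.3] M [ 0.12 -0.03  0.05] g 0.0703 0.0
1.6 t64.9 p [0.543  0.2945 0.2547] F [-0.1  0.7 -0.2] M [ 0.2  -0.02  0.02] g 0.0701 0.0
1.45 t65.5 p [0.5471 0.2624 0.2535] F [-0.8  0.3 -0.3] M [ 0.13 -0.01  0.02] g 0.0700 0.0
1.3 t66.0 p [0.5508 0.2314 0.2472] F [-1.1  0.4  0.2] M [ 0.09 -0.08  0.04] g 0.0703 0.0
1.15 t66.6 p [0.5543 0.2016 0.2363] F [-0.9  0.9  0.5] M [ 0.15 -0.03 -0.04] g 0.0698 0.0
1.0 t67.1 p [0.5576 0.1738 0.2211] F [ 0.8  0.  -0.4] M [0.09 0.01 0.02] g 0.0699 0.0
0.9 t67.5 p [0.5596 0.1564 0.2085] F [-0.1 -0.7 -0.3] M [ 0.11 -0.04  0.04] g 0.0696 0.0
0.8 t68.0 p [0.5615 0.1406 0.1944] F [-0.6  0.7  0.1] M [ 0.16 -0.04  0.06] g 0.0700 0.0
top t70.5 p [0.5523 0.2137 0.2758] F [-0.4 -0.3 -0.1] M [ 0.1  -0.06 -0.05] g 0.0006 0.0
0.9 t71.3 p [0.5551 0.1964 0.2274] F [0.2 0.8 0.2] M [ 0.13 -0.01  0.02] g 0.0005 0.0
0.75 t71.8 p [0.5576 0.1742 0.2068] F [ 0.4 -0.2 -0.3] M [ 0.11 -0.01 -0.05] g 0.0004 0.0
0.6 t72.4 p [0.5596 0.1558 0.
[... 246 characters left out ...]
0.5631 0.1254 0.1107] F [-0.   0.5  1.1] M [ 0.17 -0.07  0.05] g 0.0001 0.0
0.1 t74.2 p [0.5634 0.1225 0.0911] F [-0.1 -0.6 -0.7] M [ 0.09 -0.05  0.02] g 0.0007 0.0
0.05 t74.5 p [0.5635 0.1219 0.0813] F [ 0.3  0.1 -0.4] M [ 0.11 -0.07 -0.02] g 0.0005 0.0
0.02 t74.8 p [0.5637 0.1218 0.0756] F [ 0.8 -0.6  0.1] M [ 0.11 -0.04  0.02] g 0.0005 0.0
z0.078 t75.0 p [0.5639 0.1218 0.0784] F [-0.7 -0.5 -0.3] M [ 0.17 -0.08  0.02] g 0.0001 0.0
z0.075 t75.3 p [0.5636 0.1217 0.0748] F [-0.3 -0.1 -0.5] M [ 0.13 -0.01  0.02] g 0.0005 0.0
z0.073 t75.5 p [0.5638 0.1218 0.0744] F [-6. -1. 15.] M [-0.21  1.5   0.09] g 0.0007 7.4
end t78.5 p [0.45 0.   0.42] F [-0.5 -0.8  0.5] M [-0.03  0.01 -0.03] g 0.0004 0.0
```

View pics/fin.png

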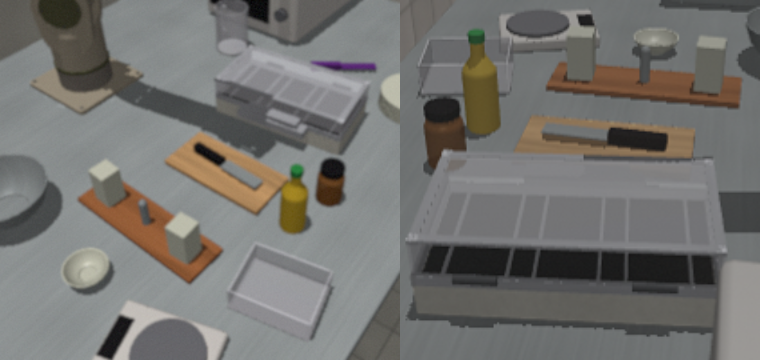

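The last picture shows the cover shut, and the press met a hard stop at the shut lip height of 74 mm. Both tumblers are on their pegs, the knife is flat on the board, and the sauce bottle, jar and dish have not moved.

```bash
python3 -c "
from bench import env
print(env.sign_off())"
```

```text
the job is handed in; nothing more can be done
None
```

The job is handed in, with no verdict shown: the blade levered the cover open, both tumblers stand mouth down on pegs 0 and 2, the cover is shut, the knife lies on the board, and the sauce bottle, jar and dish look undisturbed.

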